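# Change over bearing rings on a quick-release expanding arbor

### The arm

A 6-joint arm with a two-finger parallel gripper is mounted at the origin on the work surface. World frame = base frame: x ahead of the robot, y to its left, z up, the work surface at z = 0. Lengths are in mm, angles in degrees, forces in N, time in s.
With the tool pointing down it reaches from about 400 to 925 mm from the base axis. Payload 12.5 kg.
Tool frame: the origin (TCP) lies midway between the tips of the shut fingers; the grasp point (between the pads) lies 19 mm behind it (grip_depth is the distance from the TCP to the grasp point, in mm); z points along the fingers, y is the line along which they close (so a half turn about z gives the same grasp; the last joint's range is limited). The gripper opens to 95 mm and grips with 3 to 60 N. Pads are 20 mm wide; open, the fingers measure 119 mm over their backs; the gripper's body (75 mm by 180 mm) begins 59 mm behind the grasp point.
Start: joints at [59.725, 28.126, 89.318, -0, 62.55, -6.05], TCP at [256.433, 569.99, 214.661] pointing down, gripper open.
Joint ranges: [-177.58, 177.58], [-47.91, 125.51], [2.72, 160], [-65.01, 245.01], [3.68, 167.84], [-153.87, 153.87]. Speed limits (degrees/s): [127.2, 127.2, 159.86, 180, 180, 180].

### API

Orientations are given as [roll, pitch, yaw] about the fixed x, y, z axes, in that order (R = Rz(yaw) Ry(pitch) Rx(roll)).
In Python, from plant import * gives the robot as it stands.
- The arm moves only by the tool step_arm, never from a script. Its arguments are lists of equal length, an entry for each row: "slide": the shift along the tool's x, y, z in mm, a list of three; "twist": the turn about the tool's z in rad. A call has 1 to 12 rows; each row shifts and turns the commanded pose from where the row before left it, along the tool's axes as they then stand; what a row does not reach is not made up. A row lasts 1/10 s, in which the tool goes at most 50 mm and 8.59 degrees, less where a joint would pass 70% of its speed; a pose out of reach is approached as far as the arm can. A call with a gripper value outside its range is refused whole. "gripper" is the finger opening in mm, from 0 to 95.1, set as the call begins (left out, the last holds). The fingers move at their own pace and stop on an object; "force" is the grip in N (left out, the last holds). Time passes only in rows, so rows that do not move let the fingers close. It gives the time, the measured TCP pose, the force, the opening and the grip force at its end, in the units of the state.
- get_obs(): the state, without advancing time (a new reading comes with each control period).
- get_image(name): name is "scene" or "top" or "wrist"; returns a dict with "img" (420x560x3 uint8, red, green, blue), "depth" (420x560 float32, mm along the optical axis (not along the pixel's ray), 0 where there is no reading), "fx", "fy", "cx", "cy" (pixels), "pose" (4x4, takes a point from camera to world coordinates). Camera axes: x right, y up, looking along -z (the intrinsics and any distortion apply to the point x, -y, -z); pixel columns grow to the right and rows downward; lengths in mm; the calibration is good to about 2 mm. A picture is of the moment at which its call begins.
- finish_job(): hands the job in; it is judged then, once.
The state is a dict: "clock": time; "qpos": joint angles; "qd": joint speeds; "joint_torque": joint torques, N m; "ee_pos": TCP position; "eef_rot": TCP orientation; "force": force on the tool from outside, world axes, zero at the start; "ft_torque": the same for the moment, N m; "finger_gap": opening from 0.0 (shut) to 1.0 (fully open); "finger_force": force on a finger pad.
Only numpy, scipy, OpenCV 4.12 (cv2) and the standard library are available. Lean on these libraries where they do the work, as an engineer would, in place of code of your own. Each camera call takes 0.05 s, during which the arm holds its last target. There are 200 camera calls.

### The job

Flip the arbor's cam lever fully open, lift the bright finished bearing ring off the shaft and lay it flat in the white tray, then slide every dull ring on the table down over the shaft so that they lie flat in one stack on the seat. With the rings on and the lever still open, tighten the brass adjusting nut, which has worked slack, by turning it clockwise (a quarter turn or less) until its bar is in line with the two red lines on the base; then flip the lever fully closed to grip the rings. Do not disturb the other things on the table.

Things in the scene. Friction and masses are not known exactly. Their poses are not given: they have to be found in the camera images.
- arbor_base (a point): centre of the top of the fixed cast-iron base of the expanding arbor, a bench fixture holding rings from inside: base green-grey, 124 (x) x 90 (y) x 40 mm high, foot 164 x 64 x 10 mm. x runs along the base, away from the closed lever's ball; y across; z up. The lever is on the -y side. Two red lines on the base's top, along x on both sides of the shaft, 33 to 60 mm from it, mark the x direction
- arbor_seat (a point): centre of the round steel seat (54 mm across, 8 mm above the base's top, 48 mm above the table) for the lowest ring; axes as arbor_base. The upright shaft with three blades stands on it: at most 38 mm across with the lever open, 43 mm tall (three rings stack to 42 mm), then the nut, its top 66 mm above the seat (69 with lever open). Lever open: rings slide freely; closed: blades grip their bores
- cam_lever (a joint): quick-release lever, a steel rod with a red ball on an eccentric shaft across the base: 0 = closed (rod 25 degrees above level, ball to the -x side), growing as the ball swings up and over to the +x side; 1.8 rad = fully open, at its stop. Turns with friction (3 to 5 N at the ball), stays where left. Opening draws the blades in and lifts the nut 3 mm. Open: beyond 1.55; closed: below 0.12
- lever_ball (a point): centre of the red ball on the lever's end, 25 mm across, 110 mm from the lever's axis; it can be pinched from above, fingers closing along the arbor's y, and led round in an arc
- lever_pivot (a point): point on the lever's axis, in the plane of the ball: 72 mm to the -y side of the shaft, 24 mm above the table; axes as arbor_base; the lever turns about y
- adjust_nut (a joint): adjusting nut on top of the shaft, a brass bar with a red line along it: angle, growing as it turns clockwise seen from above. 0 = bar across the base (a stop), 1.571 = bar in line with the two red lines on the base. Starts slack between 0.1 and 0.75, can be overturned up to 2.6; stiff (about 0.03 N m), stays where left. It sets how hard the closed lever makes the blades grip
- nut_bar (a point): centre of the nut's brass bar: 32 mm long, 13 mm wide, 17 mm tall; the bar's length lies along this frame's y axis. 58 mm above the seat with the lever closed, 61 mm with it open
- bright_ring: bright polished bronze bearing ring, finished: outside 60 mm across, 14 mm tall, bore 42 mm, about 0.18 kg; origin at the centre of its underside, z along its axis. It starts on the arbor's seat, gripped by the blades
- tray: white open plastic tray, 200 x 160 mm, 32 mm high, 4 mm walls and floor, fixed to the table, to the left of the arbor; origin at the centre of its underside, x along its long side
- dull_ring1: dull dark-brown bronze bearing ring, not yet polished: outside 60 mm across, 14 mm tall, bore 42 mm, about 0.18 kg; origin at the centre of its underside, z along its axis. It starts flat on the table to the right of the arbor. Two or three of the four dull rings are present; the others are absent (None)
- dull_ring2: dull dark-brown bronze bearing ring, not yet polished: like dull_ring1 in every measure
- dull_ring3: dull dark-brown bronze bearing ring, not yet polished: like dull_ring1 in every measure
- dull_ring4: dull dark-brown bronze bearing ring, not yet polished: like dull_ring1 in every measure
- jar: bystander: glass jar with a green lid, 62 mm across, 68 mm tall
- tumbler: bystander: steel drinking tumbler with a black top, 72 mm across, 150 mm tall
- screwdriver: bystander: screwdriver with an orange handle, 190 mm long
- wrench: bystander: steel wrench, 180 mm long
- tape: bystander: roll of blue tape, 100 mm across, 24 mm tall, lying flat
- pliers: bystander: pliers with yellow grips, about 165 mm long
Mind the look-alikes: they are no part of the job. Leave any purple look-alike of the dull_ring3 alone. Leave any turquoise look-alike of the dull_ring2 alone.

How it is judged:
By the outcome, as a careful person would: the job done as asked, in the order asked, and still so for the second after the job is handed in, with the robot touching nothing.
Of dull_ring1, dull_ring2, dull_ring3, dull_ring4 only 2 to 3 are there at a start; the rules pass over those that are not, and their reading is None.
At some moment in a run one of dull_ring1, dull_ring2, dull_ring3, dull_ring4 may be knocked a few centimetres aside while the robot is not near it.
It also fails if it takes over 210 s, if anything falls off the work surface, if the arm or the gripper's body presses on something with over 40 N, if the wrist force passes 120 N, or if a joint passes its speed limit or range.

## Working session

There is one attempt and no reset: what is moved stays moved. The work goes in short steps, Python scripts to look and compute and a tool call to move; the robot and the scene stay as the last step left them, time stands still between calls to the robot, and variables do not carry over. Pictures are saved under pics/ and viewed, at most 14 in all, crops included, and the job is handed in when it is done.

Besides the shell and the picture viewer there is one more tool, called after "Emit:" by a JSON object that holds its "method" and its "body". step_arm: Moves the arm, as the interface text tells. Its arguments: {"type":"object","properties":{"slide":{"type":"array","items":{"type":"array","items":{"type":"number"}}},"twist":{"type":"array","items":{"type":"number"}},"gripper":{"type":"number"},"force":{"type":"number"}},"required":["slide","twist"]}

```bash
ls; mkdir -p pics; cat > h.py <<'E'
from plant import *
import numpy as np, cv2
def save(n,im): cv2.imwrite('pics/'+n+'.png',cv2.cvtColor(im,cv2.COLOR_RGB2BGR))
def ray(I,u,v):
    P=np.array(I['pose']); d=np.array([(u-I['cx'])/I['fx'],-(v-I['cy'])/I['fy'],-1.])
    return P[:3,3],P[:3,:3]@d
def onz(I,u,v,z):
    o,d=ray(I,u,v); return o+d*(z-o[2])/d[2]
def bydepth(I,u,v):
    o,d=ray(I,u,v); return o+d*float(I['depth'][int(round(v)),int(round(u))])
def proj(I,p):
    P=np.array(I['pose']); c=P[:3,:3].T@(np.array(p)-P[:3,3])
    return I['cx']+I['fx']*c[0]/-c[2], I['cy']-I['fy']*c[1]/-c[2]
E
python3 - <<'E'
from h import *
for n in('top','scene'):
    I=get_image(n); save(n+'0',I['img']); print(n,{k:(v.round(3).tolist() if k=='pose' else v) for k,v in I.items() if k not in('img','depth')},[k for k in I])
    np.savez('/tmp/'+n+'0.npz',**I)
print(get_obs())
E
```

```text
pics
top {'fx': 508.4990032623088, 'fy': 508.4990032623088, 'cx': 284.5613421689314, 'cy': 210.98988706400974, 'pose': [[0.016, 0.988, -0.155, 351.317], [-1.0, 0.017, 0.004, -46.406], [0.007, 0.155, 0.988, 1323.402], [0.0, 0.0, 0.0, 1.0]]} ['img', 'depth', 'fx', 'fy', 'cx', 'cy', 'pose']
scene {'fx': 472.9137927557061, 'fy': 472.9137927557061, 'cx': 277.27175722900495, 'cy': 209.8094294795244, 'pose': [[0.493, -0.474, 0.729, 1301.068], [0.87, 0.256, -0.422, -455.621], [0.014, 0.842, 0.539, 663.518], [0.0, 0.0, 0.0, 1.0]]} ['img', 'depth', 'fx', 'fy', 'cx', 'cy', 'pose']
{'clock': 0.1, 'qpos': array([ 5.97249832e+01,  2.81589433e+01,  8.93488390e+01, -1.45312060e-04,
        6.25491546e+01, -6.05053112e+00]), 'qd': array([ 0.01163381, -0.09350511, -0.13326244,  0.0058918 ,  0.03605733,
        0.09245074]), 'joint_torque': array([ 2.28718629e-03, -6.13627768e+01, -2.58609992e+01,  6.93253311e-02,
        4.71236359e-02, -7.69395479e-05]), 'ee_pos': array([256.30781698, 569.77120698, 214.12590881]), 'eef_rot': array([-1.79943367e+02, -5.87330720e-03,  1.55775578e+02]), 'force': array([-0.28538088, -0.23359429, -0.07473798]), 'ft_torque': array([ 0.02287479,  0.00471751, -0.06323113]), 'finger_force': 0.0, 'finger_gap': 0.9990967992760301}
```

View pics/top0.png

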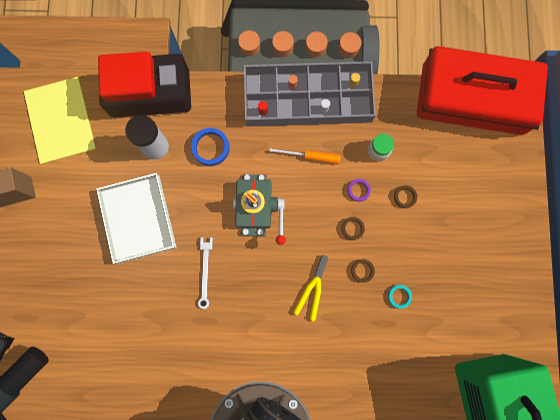

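View pics/scene0.png

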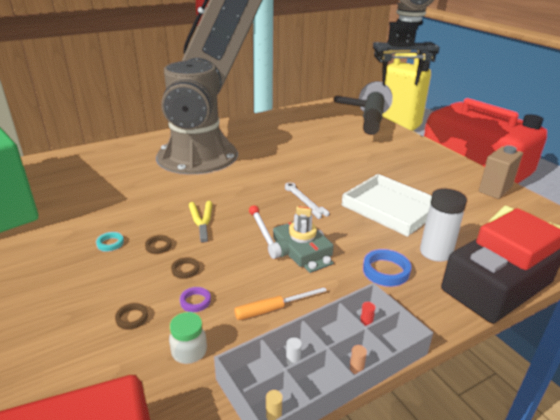

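Top view: the arbor is at (253,203), with the bright ring round its shaft and the lever's red ball at (281,240). The tray is at (136,218). The ring candidates are:
- dark brown (351,228), (361,271) and (404,196): these are the dull rings
- purple (359,190) and turquoise (400,297): look-alikes, leave alone
- blue tape (210,147): a bystander

Other red things are the tool box, the red box and the red bin part. The lever ball is the one on the rod.

```bash
cat > m.py <<'E'
from h import *
def blobs(I,lo,hi,amin=30,roi=None):
    hsv=cv2.cvtColor(I['img'],cv2.COLOR_RGB2HSV); m=cv2.inRange(hsv,np.array(lo),np.array(hi))
    if roi: k=np.zeros_like(m); k[roi[1]:roi[3],roi[0]:roi[2]]=255; m&=k
    n,l,s,c=cv2.connectedComponentsWithStats(m)
    return [(s[i],c[i],l==i) for i in range(1,n) if s[i,4]>=amin]
E
python3 - <<'E'
from m import *
I=dict(np.load('/tmp/top0.npz'))
hsv=cv2.cvtColor(I['img'],cv2.COLOR_RGB2HSV)
for u,v in [(351,228),(361,271),(404,196),(359,190)]:
    # ring pixels: elevated above table by depth
    P=[]
    for y in range(v-18,v+19):
        for x in range(u-18,u+19):
            p=bydepth(I,x,y)
            if 9<p[2]<25: P.append(p)
    P=np.array(P); h=cv2.minEnclosingCircle(P[:,:2].astype(np.float32))
    print((u,v),len(P),P.mean(0).round(1),h, P[:,2].max().round(1), hsv[v-10:v+11:2,u].tolist()[:3])
# ball, red lines
print([ (b[0].tolist(),b[1].round(1)) for b in blobs(I,(0,120,100),(8,255,255),4,(220,165,300,260))])
for b in blobs(I,(0,120,100),(8,255,255),4,(220,165,300,260)):
    u,v=b[1]; print(b[1].round(1),bydepth(I,u,v).round(1),onz(I,u,v,40).round(1))
# heights map stats around arbor
H={}
pts=np.array([bydepth(I,x,y) for y in range(165,245) for x in range(225,290)])
for lo,hi in[(5,14),(36,43),(58,66),(100,125)]:
    q=pts[(pts[:,2]>lo)&(pts[:,2]<hi)]
    if len(q): r=cv2.minAreaRect(q[:,:2].astype(np.float32)); print(lo,hi,len(q),r)
# tray
pts=np.array([bydepth(I,x,y) for y in range(165,275) for x in range(85,185)])
q=pts[(pts[:,2]>26)&(pts[:,2]<38)]; print('tray',cv2.minAreaRect(q[:,:2].astype(np.float32)))
c=I['img'][150:260,210:310]; save('c0',cv2.resize(c,(800,600)[:1]*1+(600,) if 0 else (600,600),interpolation=cv2.INTER_CUBIC))
E
```

```text
(351, 228) 203 [ 516.1 -230.3   14.1] ((512.13818359375, -222.77464294433594), 39.152896881103516) 22.5 [[14, 145, 95], [14, 147, 92], [14, 166, 167]]
(361, 271) 218 [ 407.7 -254.9   14.3] ((408.4783020019531, -254.83016967773438), 30.169878005981445) 20.8 [[15, 143, 100], [14, 163, 111], [14, 166, 193]]
(404, 196) 208 [ 603.3 -368.6   14.4] ((604.5609130859375, -370.2162780761719), 31.64741325378418) 22.6 [[14, 153, 90], [14, 143, 82], [14, 164, 120]]
(359, 190) 205 [ 619.3 -246.    14.4] ((619.5270385742188, -246.34030151367188), 29.972932815551758) 22.5 [[139, 158, 198], [153, 105, 92], [14, 161, 114]]
[([252, 180, 3, 10, 29], array([253. , 184.3])), ([248, 194, 7, 7, 11], array([250.7, 196.9])), ([251, 215, 3, 12, 33], array([252.1, 220.3])), ([276, 235, 10, 10, 77], array([280.3, 239.6]))]
[253.  184.3] [620.6  30.   43. ] [621.2  30.2  40. ]
[250.7 196.9] [574.6  30.6 113.5] [588.2  35.3  40. ]
[252.1 220.3] [527.8  30.4  38.6] [527.6  30.3  40. ]
[280.3 239.6] [475.4 -42.6  82.9] [479.7 -42.4  40. ]
5 14 310 ((574.0516357421875, 22.17943572998047), (164.01376342773438, 207.74224853515625), 89.96603393554688)
36 43 1083 ((574.8336181640625, 16.482036590576172), (123.15428924560547, 128.61936950683594), 0.3229725658893585)
58 66 198 ((555.7291870117188, -2.3957901000976562), (134.65904235839844, 57.89581298828125), 58.490760803222656)
100 125 83 ((574.7964477539062, 30.20648193359375), (31.952543258666992, 21.804485321044922), 70.30741119384766)
tray ((533.3944091796875, 332.57684326171875), (201.58197021484375, 162.06683349609375), 16.378175735473633)
```

View pics/c0.png

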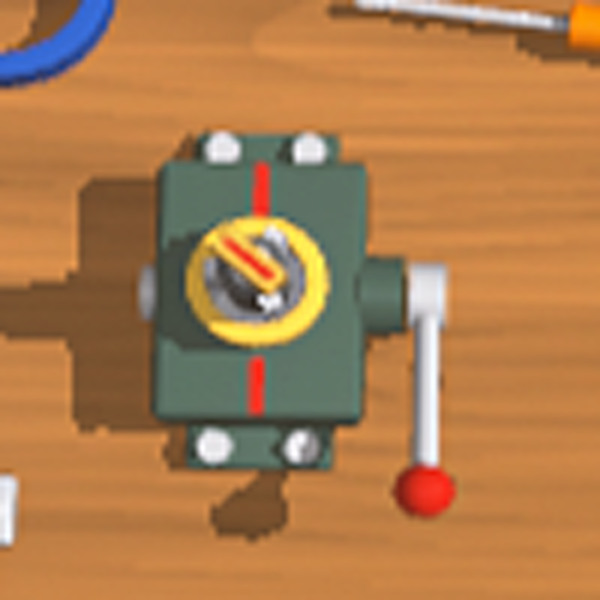

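The crop shows the red lines vertical at (262,190) and (257,385), so the arbor's x axis is the world x axis. The nut bar lies about 45° slack, running from (225,240) to (280,285). The ball is at (425,490). The arbor is at about (574.5, 30.3) and the ball at about (475, -42, 70.5). I'm moving to the ball.

Emit:
{"method": "step_arm", "body": {"slide": [[0, 0, 0], [0, 0, 0], [0, 0, 0]], "twist": [-0.141, -0.141, -0.141], "gripper": 55, "force": 20}}

```text
clock: 0.4
ee_pos: [256.4, 569.9, 214.3]
eef_rot: [-180.0, -0.0, -179.7]
force: [-0.3, 0.7, -0.2]
finger_gap: 0.803
finger_force: 0.0
```

Emit:
{"method": "step_arm", "body": {"slide": [[-15, -42, 0], [-15, -42, 0], [-15, -42, 0], [-15, -42, 0], [-15, -42, 0], [-15, -42, 0], [-15, -42, 0], [-15, -42, 0], [-15, -42, 0], [-15, -42, 0], [-15, -42, 0], [-15, -42, 0]], "twist": [0, 0, 0, 0, 0, 0, 0, 0, 0, 0, 0, 0]}}

```text
clock: 1.6
ee_pos: [436.7, 64.2, 214.6]
eef_rot: [180.0, 0.0, -180.0]
force: [1.5, 0.3, -0.2]
finger_gap: 0.579
finger_force: 0.0
```

Emit:
{"method": "step_arm", "body": {"slide": [[-15, -42, 30], [-15, -42, 30], [0, 0, 0], [0, 0, 0]], "twist": [0, 0, 0, 0]}}

```text
clock: 2.0
ee_pos: [464.1, -12.6, 158.2]
eef_rot: [180.0, -0.1, 179.9]
force: [-0.1, -0.4, -0.5]
finger_gap: 0.574
finger_force: 0.0
```

```bash
python3 - <<'E'
from m import *
I=get_image('wrist'); save('w1',I['img']); o=get_obs(); print(o['ee_pos'].round(1),o['eef_rot'].round(2),I['pose'].round(3).tolist(),I['fx'])
for b in blobs(I,(0,150,100),(6,255,255),60):
    print(b[0],b[1].round(1),bydepth(I,*b[1]).round(1),onz(I,*b[1],70.5).round(1))
T=dict(np.load('/tmp/top0.npz'))
for z in(70.5,): print(onz(T,280.3,239.6,z))
E
```

```text
[464.2 -11.9 158.9] [ 1.7998e+02 -4.0000e-02  1.7997e+02] [[0.002, -0.97, -0.244, 395.347], [1.0, 0.002, 0.0, -13.208], [0.0, -0.244, 0.97, 328.131], [0.0, 0.0, 0.0, 1.0]] 364.3354155975902
[220 214  33  31 815] [236.1 229.2] [473.6 -41.2  86.6] [478.8 -43.1  70.5]
[324 260   8  22 147] [326.9 270. ] [525.2  29.8  40.4] [511.6  25.3  70.5]
[476.5916277  -42.57262194  70.5       ]
```

View pics/w1.png

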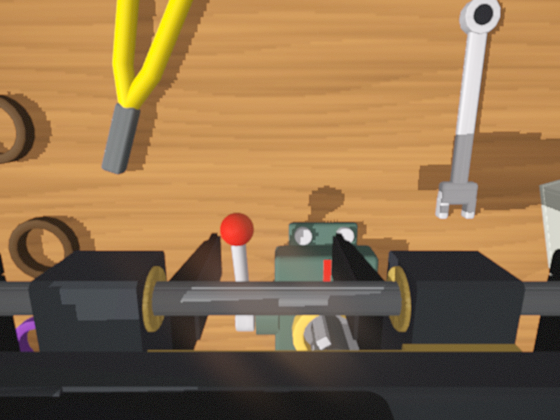

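The wrist view shows the red ball at (236,229), confirming about (475,-42). The fingers sit either side of it once shifted 30 mm. I'll descend over the ball.

Emit:
{"method": "step_arm", "body": {"slide": [[-5.5, -15, 0], [-5.5, -15, 0], [0, 0, 30], [0, 0, 30], [0, 0, 30], [0, 0, 17], [0, 0, 0], [0, 0, 0], [0, 0, 0]], "twist": [0, 0, 0, 0, 0, 0, 0, 0, 0]}}

```text
clock: 2.95
ee_pos: [476.2, -42.3, 53.0]
eef_rot: [-180.0, 0.1, -180.0]
force: [-0.2, -0.3, -0.2]
finger_gap: 0.577
finger_force: 0.0
```

Emit:
{"method": "step_arm", "body": {"slide": [[0, 0, 0], [0, 0, 0], [0, 0, 0], [0, 0, 0], [0, 0, 0], [0, 0, 0]], "twist": [0, 0, 0, 0, 0, 0], "gripper": 15, "force": 15}}

```text
clock: 3.55
ee_pos: [475.5, -41.8, 51.9]
eef_rot: [180.0, 0.0, -180.0]
force: [0.3, 5.0, 1.8]
finger_gap: 0.248
finger_force: 15.0
```

Emit:
{"method": "step_arm", "body": {"slide": [[-3.8, 0, -7.3], [-4.3, 0, -7.0], [-4.8, 0, -6.7], [-5.3, 0, -6.3], [-5.8, 0, -5.9], [-6.2, 0, -5.5], [-6.6, 0, -5.0], [-6.9, 0, -4.5], [-7.3, 0, -3.9], [-7.5, 0, -3.4], [-7.8, 0, -2.8], [-7.9, 0, -2.2]], "twist": [0, 0, 0, 0, 0, 0, 0, 0, 0, 0, 0, 0]}}

```text
clock: 4.75
ee_pos: [549.0, -41.7, 112.3]
eef_rot: [180.0, -0.2, -180.0]
force: [-2.8, 4.8, -5.0]
finger_gap: 0.254
finger_force: 15.0
```

Emit:
{"method": "step_arm", "body": {"slide": [[-8.1, 0, -1.6], [-8.2, 0, -1.0], [-8.2, 0, -0.4], [-8.3, 0, 0.2], [-8.2, 0, 0.8], [-8.1, 0, 1.6], [-8.0, 0, 2.1], [-7.8, 0, 2.7], [-7.6, 0, 3.2], [-7.3, 0, 3.8], [-7.0, 0, 4.3], [-6.7, 0, 4.9]], "twist": [0, 0, 0, 0, 0, 0, 0, 0, 0, 0, 0, 0]}}

```text
clock: 5.95
ee_pos: [644.5, -41.6, 93.2]
eef_rot: [180.0, 0.1, -180.0]
force: [1.1, 5.7, 7.7]
finger_gap: 0.251
finger_force: 15.0
```

Emit:
{"method": "step_arm", "body": {"slide": [[-1, 0, 1], [0, 0, 0], [0, 0, 0]], "twist": [0, 0, 0]}}

```text
clock: 6.25
ee_pos: [645.9, -41.6, 92.0]
eef_rot: [180.0, 0.2, -180.0]
force: [5.1, 6.1, 2.6]
finger_gap: 0.254
finger_force: 15.0
```

Emit:
{"method": "step_arm", "body": {"slide": [[0, 0, 0], [0, 0, 0], [0, 0, 0], [0, 0, -30], [0, 0, -40], [7, 18, -20], [7, 18, 0], [7, 18, 0], [7, 18, 0], [0, 0, 0], [0, 0, 0], [0, 0, 0]], "twist": [0, 0, 0, 0, 0, 0, 0, 0, 0, 0, 0, 0], "gripper": 85}}

```text
clock: 7.45
ee_pos: [616.2, 29.7, 180.2]
eef_rot: [-180.0, -0.0, -180.0]
force: [-0.6, -0.6, 0.1]
finger_gap: 0.89
finger_force: 0.0
```

```bash
python3 - <<'E'
from m import *
I=get_image('wrist'); save('w2',I['img']); np.savez('/tmp/w2.npz',**I); o=get_obs(); print(o['ee_pos'].round(1))
for b in blobs(I,(0,150,100),(6,255,255),20):
    print(b[0],b[1].round(1),bydepth(I,*b[1]).round(1),onz(I,*b[1],40).round(1))
E
```

```text
[616.3  29.5 180.3]
[274  73   7  33 231] [277.  89.] [528.7  29.6  41.2] [528.7  29.6  40. ]
[262 145  31  27 161] [277.3 158.1] [575.4  29.7 117.6] [584.8  29.9  40. ]
[274 188   7  27 186] [277. 201.] [622.3  29.7  39.8] [622.2  29.7  40. ]
[156 235  23  20 167] [165.4 242.7] [631.6 -45.1 120.1] [660.9 -70.9  40. ]
```

View pics/w2.png

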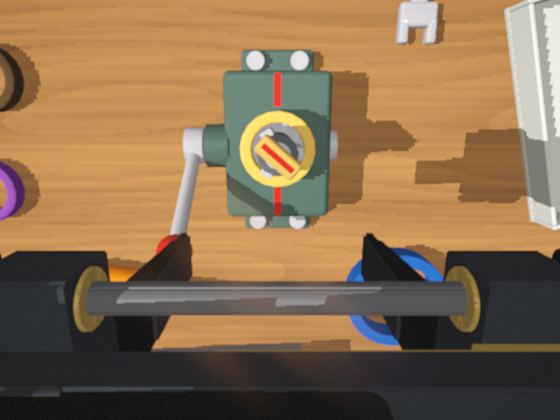

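The lever is open (nut top at 117.6 mm). The nut is at (277,158) px, which is (575.2, 29.7), and the ring sits round the shaft. I'll grasp the bright ring.

Emit:
{"method": "step_arm", "body": {"slide": [[20.5, 0, 0], [20.5, 0, 0], [0, 0, 30], [0, 0, 30], [0, 0, 30], [0, 0, 25], [0, 0, 10], [0, 0, 8], [0, 0, 0], [0, 0, 0], [0, 0, 0]], "twist": [0, 0, 0, 0, 0, 0, 0, 0, 0, 0, 0]}}

```text
clock: 8.6
ee_pos: [575.7, 29.9, 48.7]
eef_rot: [-180.0, 0.1, -180.0]
force: [-0.8, 0.1, -0.8]
finger_gap: 0.892
finger_force: 0.0
```

Emit:
{"method": "step_arm", "body": {"slide": [[0, 0, 0], [0, 0, 0], [0, 0, 0], [0, 0, 0], [0, 0, 0], [0, 0, 0], [0, 0, 0]], "twist": [0, 0, 0, 0, 0, 0, 0], "gripper": 50, "force": 25}}

```text
clock: 9.3
ee_pos: [575.2, 30.0, 47.9]
eef_rot: [180.0, 0.0, -180.0]
force: [-0.6, 1.2, 3.7]
finger_gap: 0.632
finger_force: 25.0
```

Emit:
{"method": "step_arm", "body": {"slide": [[0, 0, -8], [0, 0, -12], [0, 0, -14], [0, 0, -14], [0, 0, -14], [0, 0, -14], [0, 0, -14], [0, 0, -14], [0, 0, -14], [0, 0, 0]], "twist": [0, 0, 0, 0, 0, 0, 0, 0, 0, 0]}}

```text
clock: 10.3
ee_pos: [575.9, 29.9, 168.4]
eef_rot: [-180.0, 0.2, -180.0]
force: [-0.1, -0.5, -1.8]
finger_gap: 0.637
finger_force: 25.0
```

Emit:
{"method": "step_arm", "body": {"slide": [[5, 38, 0], [5, 38, 0], [5, 38, 0], [5, 38, 0], [5, 38, 0], [5, 38, 0], [5, 38, 0], [5, 37, 0], [0, 0, 0], [0, 0, 0]], "twist": [0, 0, 0, 0, 0, 0, 0, 0, 0, 0]}}

```text
clock: 11.3
ee_pos: [534.5, 333.4, 165.3]
eef_rot: [-180.0, -0.0, -179.9]
force: [1.3, 0.5, -1.8]
finger_gap: 0.631
finger_force: 25.0
```

Emit:
{"method": "step_arm", "body": {"slide": [[0, 0, 30], [0, 0, 30], [0, 0, 30], [0, 0, 30], [0, 0, 20], [0, 0, 10], [0, 0, 6], [0, 0, 4], [0, 0, 0], [0, 0, 0], [0, 0, 0]], "twist": [0, 0, 0, 0, 0, 0, 0, 0, 0, 0, 0]}}

```text
clock: 12.4
ee_pos: [535.4, 333.1, 6.5]
eef_rot: [180.0, 0.1, -180.0]
force: [0.4, -0.9, -2.9]
finger_gap: 0.633
finger_force: 25.0
```

Emit:
{"method": "step_arm", "body": {"slide": [[0, 0, 0], [0, 0, 0], [0, 0, 0], [0, 0, 0], [0, 0, -30], [0, 0, -40], [0, 0, -40], [0, 0, -40], [0, 0, 0]], "twist": [0, 0, 0, 0, 0, 0, 0, 0, 0], "gripper": 85}}

```text
clock: 13.3
ee_pos: [536.9, 333.9, 161.2]
eef_rot: [179.8, 0.4, -180.0]
force: [0.2, -0.2, -0.3]
finger_gap: 0.893
finger_force: 0.0
```

```bash
cat > rings.py <<'E'
from m import *
def rings(I):
    # dark brown rings: low-value wood-hue pixels standing 8..18 mm above the table
    v,u=np.mgrid[0:420,0:560]; P=np.array(I['pose']); D=I['depth']
    d=np.stack([(u-I['cx'])/I['fx'],-(v-I['cy'])/I['fy'],-np.ones(u.shape)],-1)@P[:3,:3].T
    W=P[:3,3]+d*D[...,None]; hsv=cv2.cvtColor(I['img'],cv2.COLOR_RGB2HSV)
    m=((W[...,2]>11)&(W[...,2]<17.5)&(D>0)&(W[...,1]<-120)&(W[...,1]>-480)).astype(np.uint8)
    n,l,s,c=cv2.connectedComponentsWithStats(m)
    for i in range(1,n):
        if s[i,4]<60: continue
        q=W[l==i]; A=np.c_[2*q[:,:2],np.ones(len(q))]; 
        f=np.linalg.lstsq(A,(q[:,:2]**2).sum(1),rcond=None)[0]
        print(c[i].round(0),s[i,4],'fit',f[:2].round(1),'minc',np.round(cv2.minEnclosingCircle(q[:,:2].astype(np.float32))[0],1),'hsv',np.median(hsv[l==i],0),'z',q[:,2].mean().round(1))
E
python3 - <<'E'
from rings import *
I=get_image('top'); save('t3',I['img']); rings(I)
E
```

```text
[359. 189.] 169 fit [ 619.  -246.5] minc [ 618.7 -246.4] hsv [140. 156. 198.] z 14.1
[405. 196.] 163 fit [ 603.6 -368.6] minc [ 603.6 -368.2] hsv [ 14. 146. 103.] z 14.0
[353. 228.] 172 fit [ 516.8 -230.1] minc [ 517.3 -230.1] hsv [ 14. 145. 104.] z 14.1
[317. 287.] 319 fit [ 354.9 -184. ] minc [ 362.2 -140.7] hsv [ 28. 255. 222.] z 14.4
[363. 270.] 175 fit [ 407.9 -255.3] minc [ 408.2 -255.4] hsv [ 14. 144. 104.] z 14.1
[400. 295.] 178 fit [ 344.4 -349.1] minc [ 344.  -348.8] hsv [ 89. 210. 214.] z 14.1
```

View pics/t3.png

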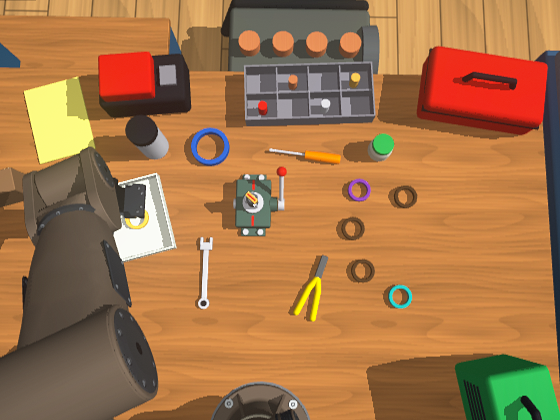

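The bright ring lies in the tray (partly seen at (135,222)) and the lever is open. The dull rings are unmoved: (517,-230), (408,-255) and (604,-369). Going to the first.

Emit:
{"method": "step_arm", "body": {"slide": [[1.5, -47, 0], [1.5, -47, 0], [1.5, -47, 0], [1.5, -47, 0], [1.5, -47, 0], [1.5, -47, 0], [1.5, -47, 0], [1.5, -47, 0], [1.5, -47, 0], [1.5, -47, 0], [1.5, -47, 0], [1.5, -47, 0]], "twist": [0, 0, 0, 0, 0, 0, 0, 0, 0, 0, 0, 0]}}

```text
clock: 14.55
ee_pos: [516.3, -232.8, 154.3]
eef_rot: [179.9, -0.1, -180.0]
force: [0.1, -0.1, -0.4]
finger_gap: 0.89
finger_force: 0.0
```

Emit:
{"method": "step_arm", "body": {"slide": [[0, 0, 0], [0, 0, 0], [0, 0, 30], [0, 0, 30], [0, 0, 0], [0, 0, 0]], "twist": [0, 0, 0, 0, 0, 0]}}

```text
clock: 15.15
ee_pos: [517.2, -230.0, 95.7]
eef_rot: [179.9, -0.1, -179.9]
force: [0.0, -0.3, 0.5]
finger_gap: 0.896
finger_force: 0.0
```

```bash
python3 - <<'E'
from rings import *
print(get_obs()['ee_pos'].round(1)); rings(get_image('wrist'))
E
```

```text
[ 517.2 -230.    95.7]
[238.  46.] 3597 fit [ 408.2 -255.3] minc [ 407.7 -255.4] hsv [ 15. 130. 115.] z 13.5
[407.  52.] 3236 fit [ 412.9 -142.5] minc [ 410.8 -142.4] hsv [ 90.   8. 129.] z 15.2
[276. 210.] 2648 fit [ 516.5 -230.5] minc [ 516.9 -230.5] hsv [ 15. 141. 113.] z 13.4
[226. 331.] 441 fit [ 615.6 -262.3] minc [ 614.9 -265.2] hsv [142. 141. 193.] z 13.3
[284. 331.] 440 fit [ 615.5 -231.1] minc [ 615.3 -228.9] hsv [142. 133. 186.] z 13.3
```

Emit:
{"method": "step_arm", "body": {"slide": [[0, 0, 30], [0, 0, 30], [0, 0, 20], [0, 0, 8], [0, 0, 3], [0, 0, 0], [0, 0, 0]], "twist": [0, 0, 0, 0, 0, 0, 0]}}

```text
clock: 15.9
ee_pos: [517.8, -231.3, 5.9]
eef_rot: [-180.0, 0.1, -180.0]
force: [-0.3, 0.8, -0.9]
finger_gap: 0.897
finger_force: 0.0
```

Emit:
{"method": "step_arm", "body": {"slide": [[0, 0, 0], [0, 0, 0], [0, 0, 0], [0, 0, 0], [0, 0, 0], [0, 0, 0]], "twist": [0, 0, 0, 0, 0, 0], "gripper": 50, "force": 25}}

```text
clock: 16.5
ee_pos: [517.3, -231.1, 4.9]
eef_rot: [180.0, 0.0, -180.0]
force: [-1.1, 0.9, 3.9]
finger_gap: 0.627
finger_force: 25.0
```

Emit:
{"method": "step_arm", "body": {"slide": [[0, 0, -15], [0, 0, -30], [0, 0, -40], [0, 0, -40], [0, 0, -25], [0, 0, 0], [0, 0, 0]], "twist": [0, 0, 0, 0, 0, 0, 0]}}

```text
clock: 17.2
ee_pos: [516.9, -231.0, 154.2]
eef_rot: [180.0, -0.0, -180.0]
force: [0.1, 0.0, -1.5]
finger_gap: 0.628
finger_force: 25.0
```

Emit:
{"method": "step_arm", "body": {"slide": [[-7.3, 32.6, 0], [-7.3, 32.6, 0], [-7.3, 32.6, 0], [-7.3, 32.6, 0], [-7.3, 32.6, 0], [-7.3, 32.6, 0], [-7.3, 32.6, 0], [-7.3, 32.6, 0], [0, 0, 0], [0, 0, 0], [0, 0, 0]], "twist": [0, 0, 0, 0, 0, 0, 0, 0, 0, 0, 0]}}

```text
clock: 18.3
ee_pos: [575.0, 29.1, 153.6]
eef_rot: [180.0, -0.1, 180.0]
force: [-0.3, -0.2, -1.9]
finger_gap: 0.63
finger_force: 25.0
```

```bash
python3 - <<'E'
from rings import *
print(get_obs()['ee_pos'].round(1)); I=get_image('wrist'); save('w4',I['img'])
T=dict(np.load('/tmp/w2.npz'))
# nut bar angle from its red line in the earlier view
for b in blobs(T,(0,150,100),(6,255,255),20,(250,140,300,180)):
    v,u=np.nonzero(b[2]); p=np.array([onz(T,x,y,117.5)[:2] for x,y in zip(u,v)]); c=p.mean(0); w,V=np.linalg.eigh(np.cov((p-c).T)); print('nut',c,np.degrees(np.arctan2(V[1,1],V[0,1]))%180)
E
```

```text
[575.   29.1 153.6]
nut [575.39637161  29.69888028] 48.867428892683485
```

View pics/w4.png

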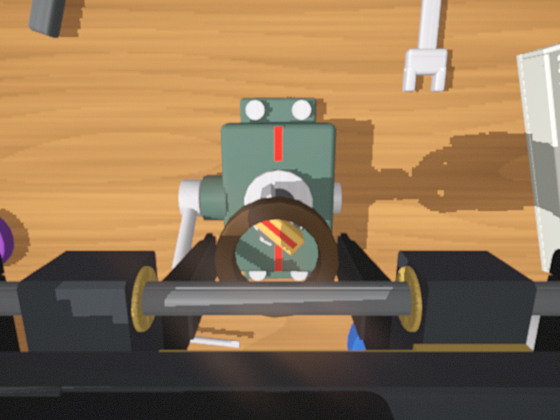

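The wrist view shows the dull ring held level at (277,240), with the nut seen through its bore and the seat empty. Lowering carefully.

Emit:
{"method": "step_arm", "body": {"slide": [[-0.2, 0.6, 10], [0, 0, 10], [0, 0, 10], [0, 0, 10], [0, 0, 10], [0, 0, 8], [0, 0, 0]], "twist": [0, 0, 0, 0, 0, 0, 0]}}

```text
clock: 19.05
ee_pos: [575.3, 30.3, 95.4]
eef_rot: [180.0, -0.1, -180.0]
force: [-0.2, -0.2, -2.7]
finger_gap: 0.634
finger_force: 25.0
```

Emit:
{"method": "step_arm", "body": {"slide": [[0, 0, 8], [0, 0, 8], [0, 0, 8], [0, 0, 6], [0, 0, 5], [0, 0, 5], [0, 0, 0], [0, 0, 0]], "twist": [0, 0, 0, 0, 0, 0, 0, 0]}}

```text
clock: 19.85
ee_pos: [575.8, 30.3, 56.7]
eef_rot: [180.0, 0.0, -180.0]
force: [0.1, -0.5, -1.2]
finger_gap: 0.631
finger_force: 25.0
```

Emit:
{"method": "step_arm", "body": {"slide": [[0, 0, 2], [0, 0, 1], [0, 0, 0], [0, 0, 0]], "twist": [0, 0, 0, 0]}}

```text
clock: 20.25
ee_pos: [575.8, 30.3, 53.8]
eef_rot: [180.0, 0.0, -180.0]
force: [-0.1, 0.3, -1.3]
finger_gap: 0.627
finger_force: 25.0
```

Emit:
{"method": "step_arm", "body": {"slide": [[0, 0, 0], [0, 0, 0], [0, 0, 0], [0, 0, -10], [0, 0, -20], [0, 0, -30], [0, 0, -30], [0, 0, -15], [0, 0, 0], [0, 0, 0]], "twist": [0, 0, 0, 0, 0, 0, 0, 0, 0, 0], "gripper": 85}}

```text
clock: 21.25
ee_pos: [575.6, 30.3, 158.8]
eef_rot: [180.0, 0.0, -180.0]
force: [-0.9, -0.4, -0.1]
finger_gap: 0.891
finger_force: 0.0
```

Emit:
{"method": "step_arm", "body": {"slide": [[16.5, -28.5, 0], [16.5, -28.5, 0], [16.5, -28.5, 0], [16.5, -28.5, 0], [16.5, -28.5, 0], [16.5, -28.5, 0], [16.5, -28.5, 0], [16.5, -28.5, 0], [16.5, -28.5, 0], [16.5, -28.5, 0], [0, 0, 30], [0, 0, 30]], "twist": [0, 0, 0, 0, 0, 0, 0, 0, 0, 0, 0, 0]}}

```text
clock: 22.45
ee_pos: [410.1, -255.5, 97.5]
eef_rot: [-180.0, 0.0, 179.9]
force: [0.2, -0.1, 0.2]
finger_gap: 0.891
finger_force: 0.0
```

Emit:
{"method": "step_arm", "body": {"slide": [[0, 0, 0], [0, 0, 0], [0, 0, 0]], "twist": [0, 0, 0]}}

```text
clock: 22.75
ee_pos: [411.3, -254.8, 99.5]
eef_rot: [-180.0, 0.0, -180.0]
force: [0.5, -0.4, -0.6]
finger_gap: 0.893
finger_force: 0.0
```

```bash
python3 - <<'E'
from rings import *
print(get_obs()['ee_pos'].round(1)); rings(get_image('wrist')); I=get_image('top'); print('top'); rings(I)
u,v=proj(I,(575,30,62)); print('arbor ring z', [bydepth(I,*proj(I,(575+25.5*a,30+25.5*b,62))).round(1) for a,b in((1,0),(-1,0),(0,1),(0,-1))])
E
```

```text
[ 411.3 -254.8   99.5]
[445. 140.] 6095 fit [ 354.1 -188.8] minc [ 362.6 -139.4] hsv [ 28. 221. 187.] z 14.6
[139. 113.] 3147 fit [ 343.9 -349. ] minc [ 343.8 -349.4] hsv [ 89. 203. 204.] z 13.4
[276. 204.] 2583 fit [ 407.2 -255.4] minc [ 407.8 -255.4] hsv [ 15. 141. 111.] z 13.4
top
[359. 189.] 171 fit [ 619.  -246.5] minc [ 619.4 -246.5] hsv [140. 155. 215.] z 14.1
[406. 196.] 158 fit [ 603.5 -368.8] minc [ 603.6 -368.8] hsv [ 14. 145. 110.] z 14.1
[318. 276.] 236 fit [ 388.2 -161.3] minc [ 389.8 -150.7] hsv [ 25.  177.5 146. ] z 14.5
arbor ring z [array([600.3,  29.9,  63.2]), array([548.7,  29.7,  67.3]), array([575.1,  55.5,  61.7]), array([574.9,   4.5,  62.7])]
```

Emit:
{"method": "step_arm", "body": {"slide": [[3.5, -0.6, 30], [0, 0, 30], [0, 0, 20], [0, 0, 8], [0, 0, 6], [0, 0, 0], [0, 0, 0], [0, 0, 0]], "twist": [0, 0, 0, 0, 0, 0, 0, 0]}}

```text
clock: 23.65
ee_pos: [407.6, -255.5, 5.5]
eef_rot: [-180.0, 0.1, -180.0]
force: [-0.4, 0.2, 0.2]
finger_gap: 0.892
finger_force: 0.0
```

Emit:
{"method": "step_arm", "body": {"slide": [[0, 0, 0], [0, 0, 0], [0, 0, 0], [0, 0, 0], [0, 0, 0], [0, 0, 0]], "twist": [0, 0, 0, 0, 0, 0], "gripper": 50, "force": 25}}

```text
clock: 24.25
ee_pos: [407.3, -255.3, 4.8]
eef_rot: [180.0, 0.0, -180.0]
force: [0.4, 0.1, 3.6]
finger_gap: 0.63
finger_force: 25.0
```

Emit:
{"method": "step_arm", "body": {"slide": [[0, 0, -15], [0, 0, -30], [0, 0, -40], [0, 0, -40], [0, 0, -25], [0, 0, 0], [0, 0, 0]], "twist": [0, 0, 0, 0, 0, 0, 0]}}

```text
clock: 24.95
ee_pos: [407.1, -255.1, 154.3]
eef_rot: [-180.0, 0.0, -180.0]
force: [0.3, 0.4, -2.4]
finger_gap: 0.625
finger_force: 25.0
```

Emit:
{"method": "step_arm", "body": {"slide": [[-16.8, 28.5, 0], [-16.8, 28.5, 0], [-16.8, 28.5, 0], [-16.8, 28.5, 0], [-16.8, 28.5, 0], [-16.8, 28.5, 0], [-16.8, 28.5, 0], [-16.8, 28.5, 0], [-16.8, 28.5, 0], [-16.8, 28.5, 0], [0, 0, 0], [0, 0, 0]], "twist": [0, 0, 0, 0, 0, 0, 0, 0, 0, 0, 0, 0]}}

```text
clock: 26.15
ee_pos: [574.5, 30.2, 152.6]
eef_rot: [180.0, -0.2, -179.9]
force: [-0.4, -0.4, -2.0]
finger_gap: 0.626
finger_force: 25.0
```

Emit:
{"method": "step_arm", "body": {"slide": [[0, 0, 0], [0, 0, 0]], "twist": [0, 0]}}

```text
clock: 26.35
ee_pos: [574.7, 28.9, 154.2]
eef_rot: [180.0, -0.1, 179.9]
force: [0.5, -0.3, -1.8]
finger_gap: 0.633
finger_force: 25.0
```

Emit:
{"method": "step_arm", "body": {"slide": [[-0.3, 0.4, 10], [0, 0, 10], [0, 0, 10], [0, 0, 10], [0, 0, 10], [0, 0, 8], [0, 0, 0]], "twist": [0, 0, 0, 0, 0, 0, 0]}}

```text
clock: 27.05
ee_pos: [575.1, 30.2, 95.4]
eef_rot: [180.0, -0.1, -180.0]
force: [0.2, -0.2, -2.0]
finger_gap: 0.626
finger_force: 25.0
```

Emit:
{"method": "step_arm", "body": {"slide": [[0, 0, 8], [0, 0, 8], [0, 0, 5], [0, 0, 4], [0, 0, 0], [0, 0, 0]], "twist": [0, 0, 0, 0, 0, 0]}}

```text
clock: 27.65
ee_pos: [575.6, 30.1, 71.8]
eef_rot: [180.0, 0.0, -180.0]
force: [0.1, -0.2, -2.4]
finger_gap: 0.629
finger_force: 25.0
```

Emit:
{"method": "step_arm", "body": {"slide": [[0, 0, 2], [0, 0, 2], [0, 0, 0.5], [0, 0, 0], [0, 0, 0]], "twist": [0, 0, 0, 0, 0]}}

```text
clock: 28.15
ee_pos: [575.6, 30.1, 67.2]
eef_rot: [180.0, 0.0, -180.0]
force: [0.5, -0.1, -1.8]
finger_gap: 0.63
finger_force: 25.0
```

Emit:
{"method": "step_arm", "body": {"slide": [[0, 0, 0], [0, 0, 0], [0, 0, 0], [0, 0, -10], [0, 0, -20], [0, 0, -30], [0, 0, -30], [0, 0, -15], [0, 0, 0], [0, 0, 0]], "twist": [0, 0, 0, 0, 0, 0, 0, 0, 0, 0], "gripper": 85}}

```text
clock: 29.15
ee_pos: [575.3, 30.1, 172.2]
eef_rot: [180.0, 0.0, -180.0]
force: [0.3, -0.8, -0.8]
finger_gap: 0.894
finger_force: 0.0
```

Emit:
{"method": "step_arm", "body": {"slide": [[-2.8, -40, 0], [-2.8, -40, 0], [-2.8, -40, 0], [-2.8, -40, 0], [-2.8, -40, 0], [-2.8, -40, 0], [-2.8, -40, 0], [-2.8, -40, 0], [-2.8, -40, 0], [-2.8, -39, 0], [0, 0, 30], [0, 0, 30]], "twist": [0, 0, 0, 0, 0, 0, 0, 0, 0, 0, 0, 0]}}

```text
clock: 30.35
ee_pos: [602.9, -370.1, 110.0]
eef_rot: [180.0, -0.0, 179.9]
force: [1.2, 0.2, -1.0]
finger_gap: 0.895
finger_force: 0.0
```

Emit:
{"method": "step_arm", "body": {"slide": [[0, 0, 0], [0, 0, 0], [0, 0, 0]], "twist": [0, 0, 0]}}

```text
clock: 30.65
ee_pos: [604.2, -369.0, 113.5]
eef_rot: [-179.9, 0.1, -180.0]
force: [0.3, 0.4, -0.5]
finger_gap: 0.894
finger_force: 0.0
```

```bash
python3 - <<'E'
from rings import *
print(get_obs()['ee_pos'].round(1)); rings(get_image('wrist')); I=get_image('top'); print('top'); rings(I)
print('arbor ring z', [bydepth(I,*proj(I,(575+25.5*a,30+25.5*b,76))).round(1) for a,b in((1,0),(-1,0),(0,1),(0,-1))])
E
```

```text
[ 604.2 -369.   113.5]
[277. 203.] 2328 fit [ 603.2 -369.3] minc [ 603.7 -369.4] hsv [ 15. 142. 110.] z 13.4
[434. 222.] 2259 fit [ 618.6 -247.8] minc [ 619.3 -247.2] hsv [141. 147. 134.] z 13.3
[349. 323.] 302 fit [ 729.3 -301.4] minc [ 720.4 -304.8] hsv [ 18.   39.5 145.5] z 14.2
top
[359. 189.] 158 fit [ 619.3 -246.5] minc [ 619.2 -246.5] hsv [140. 143. 158.] z 13.9
[313. 312.] 65 fit [ 299.  -126.8] minc [ 299.9 -125.8] hsv [ 29. 255. 255.] z 14.3
arbor ring z [array([599.6,  29.7,  80.4]), array([549.2,  29.9,  77.6]), array([575.4,  55.7,  73.8]), array([575. ,   4.5,  76.1])]
```

Emit:
{"method": "step_arm", "body": {"slide": [[0.5, 0, 30], [0, 0, 30], [0, 0, 25], [0, 0, 12], [0, 0, 8], [0, 0, 3], [0, 0, 0], [0, 0, 0]], "twist": [0, 0, 0, 0, 0, 0, 0, 0]}}

```text
clock: 31.55
ee_pos: [603.6, -369.1, 5.3]
eef_rot: [-180.0, 0.1, -180.0]
force: [0.4, 0.2, 0.9]
finger_gap: 0.898
finger_force: 0.0
```

Emit:
{"method": "step_arm", "body": {"slide": [[0, 0, 0], [0, 0, 0], [0, 0, 0], [0, 0, 0], [0, 0, 0], [0, 0, 0]], "twist": [0, 0, 0, 0, 0, 0], "gripper": 50, "force": 25}}

```text
clock: 32.15
ee_pos: [603.2, -368.9, 4.4]
eef_rot: [180.0, 0.0, -180.0]
force: [0.8, 0.1, 3.0]
finger_gap: 0.618
finger_force: 25.0
```

Emit:
{"method": "step_arm", "body": {"slide": [[0, 0, -15], [0, 0, -30], [0, 0, -40], [0, 0, -40], [0, 0, -25], [0, 0, 0], [0, 0, 0]], "twist": [0, 0, 0, 0, 0, 0, 0]}}

```text
clock: 32.85
ee_pos: [602.9, -368.7, 154.3]
eef_rot: [-180.0, 0.0, -180.0]
force: [0.4, -0.4, -2.9]
finger_gap: 0.621
finger_force: 25.0
```

Emit:
{"method": "step_arm", "body": {"slide": [[2.8, 39.9, 0], [2.8, 39.9, 0], [2.8, 39.9, 0], [2.8, 39.9, 0], [2.8, 39.9, 0], [2.8, 39.9, 0], [2.8, 39.9, 0], [2.8, 39.9, 0], [2.8, 39.9, 0], [2.8, 39.9, 0], [0, 0, 0], [0, 0, 0]], "twist": [0, 0, 0, 0, 0, 0, 0, 0, 0, 0, 0, 0]}}

```text
clock: 34.05
ee_pos: [574.3, 30.9, 152.9]
eef_rot: [180.0, -0.1, -179.9]
force: [0.5, -0.5, -2.6]
finger_gap: 0.62
finger_force: 25.0
```

Emit:
{"method": "step_arm", "body": {"slide": [[0, 0, 0], [0, 0, 0], [0, 0, 0]], "twist": [0, 0, 0]}}

```text
clock: 34.35
ee_pos: [575.0, 29.2, 154.0]
eef_rot: [180.0, -0.0, 179.9]
force: [-0.2, -0.0, -2.8]
finger_gap: 0.62
finger_force: 25.0
```

Emit:
{"method": "step_arm", "body": {"slide": [[0, 0.4, 10], [0, 0, 10], [0, 0, 10], [0, 0, 10], [0, 0, 10], [0, 0, 8], [0, 0, 0], [0, 0, 0]], "twist": [0, 0, 0, 0, 0, 0, 0, 0]}}

```text
clock: 35.15
ee_pos: [575.1, 30.5, 96.2]
eef_rot: [180.0, -0.0, -180.0]
force: [0.4, -0.3, -1.9]
finger_gap: 0.62
finger_force: 25.0
```

Emit:
{"method": "step_arm", "body": {"slide": [[0, 0, 6], [0, 0, 4], [0, 0, 2], [0, 0, 2], [0, 0, 0], [0, 0, 0]], "twist": [0, 0, 0, 0, 0, 0]}}

```text
clock: 35.75
ee_pos: [575.1, 30.5, 82.3]
eef_rot: [180.0, 0.0, -180.0]
force: [0.5, -0.2, -1.8]
finger_gap: 0.62
finger_force: 25.0
```

Emit:
{"method": "step_arm", "body": {"slide": [[0, 0, 1], [0, 0, 0], [0, 0, 0]], "twist": [0, 0, 0]}}

```text
clock: 36.05
ee_pos: [575.1, 30.5, 81.3]
eef_rot: [180.0, 0.0, -180.0]
force: [0.0, 0.5, -2.9]
finger_gap: 0.621
finger_force: 25.0
```

Emit:
{"method": "step_arm", "body": {"slide": [[0, 0, 0], [0, 0, 0], [0, 0, 0], [0, 0, -10], [0, 0, -20], [0, 0, -30], [0, 0, -30], [-15, 0, 0], [-15, 0, 0], [0, 0, 0], [0, 0, 0], [0, 0, 0]], "twist": [0, 0, 0, 0, 0, 0, 0, 0, 0, 0, 0, 0], "gripper": 85}}

```text
clock: 37.25
ee_pos: [604.3, 30.6, 171.2]
eef_rot: [180.0, -0.0, -180.0]
force: [-0.0, -0.1, 0.8]
finger_gap: 0.893
finger_force: 0.0
```

```bash
cat > nut.py <<'E'
from rings import *
o=get_obs(); print(o['clock'],o['ee_pos'].round(1),o['eef_rot'].round(1))
I=get_image('wrist'); save('n%d'%(o['clock']*10),I['img']); print('n%d'%(o['clock']*10))
B=[]
for b in blobs(I,(0,150,90),(6,255,255),40):
    v,u=np.nonzero(b[2]); q=bydepth(I,*b[1]); 
    z=117.5 if q[2]>100 else 40
    p=np.array([onz(I,x,y,z)[:2] for x,y in zip(u,v)]); c=p.mean(0); w,V=np.linalg.eigh(np.cov((p-c).T))
    print(b[0][4],b[1].round(0),q.round(1),'c',c.round(1),'ang',((np.degrees(np.arctan2(V[1,1],V[0,1]))+90)%180-90).round(1),'ratio',(w[1]/w[0]).round(1))
# ring stack profile: points near arbor
v,u=np.mgrid[0:420,0:560]; P=np.array(I['pose'])
d=np.stack([(u-I['cx'])/I['fx'],-(v-I['cy'])/I['fy'],-np.ones(u.shape)],-1)@P[:3,:3].T
W=P[:3,3]+d*I['depth'][...,None]; r=np.hypot(W[...,0]-575.2,W[...,1]-29.8)
k=(r>22.5)&(r<29)&(W[...,2]>50)&(W[...,2]<110); q=W[k]; q=q[q[:,2]>np.median(q[:,2])-4]
A=np.c_[q[:,:2]-[575.2,29.8],np.ones(len(q))]; print('stack top',len(q),np.linalg.lstsq(A,q[:,2],rcond=None)[0].round(3))
E
python3 nut.py
```

```text
37.25 [604.3  30.6 171.2] [ 180.   -0. -180.]
n372
231 [276. 104.] [528.7  29.7  40.9] c [528.7  29.7] ang 0.0 ratio 21.1
171 [276. 179.] [575.2  29.6 117.7] c [575.2  29.6] ang 48.7 ratio 81.0
120 [276. 222.] [626.6  29.8  39.6] c [626.5  29.8] ang -0.8 ratio 7.9
stack top 2142 [2.0000e-03 1.0000e-03 8.9564e+01]
```

The stack is flat with its top at 89.6 mm. The nut is at (575.2, 29.6) with its bar at 48.7°. Aligning the fingers across the bar.

Emit:
{"method": "step_arm", "body": {"slide": [[14.5, -0.4, 0], [14.5, -0.4, 0], [0, 0, 0], [0, 0, 0], [0, 0, 0], [0, 0, 0], [0, 0, 0], [0, 0, 0], [0, 0, 0], [0, 0, 0], [0, 0, 0]], "twist": [0, 0, -0.1417, -0.1417, -0.1417, -0.1417, -0.1417, -0.1417, 0, 0, 0], "gripper": 40}}

```text
clock: 38.4
ee_pos: [575.9, 29.7, 171.2]
eef_rot: [180.0, 0.0, -131.5]
force: [-0.3, -0.4, 0.8]
finger_gap: 0.415
finger_force: 0.0
```

Emit:
{"method": "step_arm", "body": {"slide": [[0, 0, 20], [0, 0, 20], [0, 0, 15], [0, 0, 10], [0, 0, 7], [0, 0, 0], [0, 0, 0], [0, 0, 0]], "twist": [0, 0, 0, 0, 0, 0, 0, 0]}}

```text
clock: 39.2
ee_pos: [576.3, 29.7, 99.9]
eef_rot: [-180.0, 0.0, -131.3]
force: [-0.2, -0.0, -0.0]
finger_gap: 0.419
finger_force: 0.0
```

Emit:
{"method": "step_arm", "body": {"slide": [[0.5, 0.5, 1], [0, 0, 0], [0, 0, 0]], "twist": [0, 0, 0]}}

```text
clock: 39.5
ee_pos: [575.4, 29.7, 98.4]
eef_rot: [-180.0, 0.0, -131.3]
force: [-0.6, -0.1, 1.0]
finger_gap: 0.421
finger_force: 0.0
```

Emit:
{"method": "step_arm", "body": {"slide": [[0, 0, 0], [0, 0, 0], [0, 0, 0], [0, 0, 0], [0, 0, 0], [0, 0, 0], [0, 0, 0]], "twist": [0, 0, 0, 0, 0, 0, 0], "gripper": 5, "force": 30}}

```text
clock: 40.2
ee_pos: [575.2, 29.8, 98.2]
eef_rot: [180.0, 0.0, -131.3]
force: [-1.2, 2.7, 2.3]
finger_gap: 0.275
finger_force: 30.0
```

The opening is 26 mm, but the bar is 13 mm wide, so the tips must be on a collar below the bar. I'll open, rise 6 mm and close again.

Emit:
{"method": "step_arm", "body": {"slide": [[0, 0, 0], [0, 0, 0], [0, 0, -3], [0, 0, -3], [0, 0, 0], [0, 0, 0]], "twist": [0, 0, 0, 0, 0, 0], "gripper": 40}}

```text
clock: 40.8
ee_pos: [575.4, 29.6, 104.4]
eef_rot: [-180.0, 0.0, -131.3]
force: [0.7, 0.3, -0.1]
finger_gap: 0.418
finger_force: 0.0
```

Emit:
{"method": "step_arm", "body": {"slide": [[0, 0, 0], [0, 0, 0], [0, 0, 0], [0, 0, 0], [0, 0, 0], [0, 0, 0], [0, 0, 0]], "twist": [0, 0, 0, 0, 0, 0, 0], "gripper": 5, "force": 25}}

```text
clock: 41.5
ee_pos: [575.2, 29.8, 104.2]
eef_rot: [180.0, -0.0, -131.3]
force: [-1.3, 1.4, 0.1]
finger_gap: 0.136
finger_force: 25.0
```

Emit:
{"method": "step_arm", "body": {"slide": [[0, 0, 0], [0, 0, 0], [0, 0, 0], [0, 0, 0], [0, 0, 0], [0, 0, 0], [0, 0, 0], [0, 0, 0], [0, 0, 0], [0, 0, 0], [0, 0, 0], [0, 0, 0]], "twist": [0.077, 0.077, 0.077, 0.077, 0.077, 0.077, 0.077, 0.077, 0.077, 0.077, 0.077, 0]}}

```text
clock: 42.7
ee_pos: [574.9, 30.3, 104.2]
eef_rot: [179.9, -0.0, -180.0]
force: [-3.3, 5.1, 0.2]
finger_gap: 0.135
finger_force: 25.0
```

Emit:
{"method": "step_arm", "body": {"slide": [[0, 0, 0], [0, 0, 0], [0, 0, 0]], "twist": [0, 0, 0]}}

```text
clock: 43.0
ee_pos: [575.0, 30.3, 104.2]
eef_rot: [179.9, -0.0, -179.8]
force: [-2.8, 5.0, 1.5]
finger_gap: 0.136
finger_force: 25.0
```

Release, rise, shift ahead and check the nut angle.

Emit:
{"method": "step_arm", "body": {"slide": [[0, 0, 0], [0, 0, 0], [0, 0, 0], [0, 0, -20], [0, 0, -30], [0, 0, -17], [-15, 0, 0], [-15, 0, 0], [0, 0, 0], [0, 0, 0], [0, 0, 0]], "twist": [0, 0, 0, 0, 0, 0, 0, 0, 0, 0, 0], "gripper": 55}}

```text
clock: 44.1
ee_pos: [604.6, 29.7, 171.0]
eef_rot: [180.0, -0.0, -179.8]
force: [1.5, 0.8, -0.7]
finger_gap: 0.577
finger_force: 0.0
```

```bash
python3 nut.py
```

```text
44.1 [604.6  29.7 171. ] [ 180.    -0.  -179.8]
n441
242 [277. 103.] [528.5  29.5  41.1] c [528.5  29.5] ang -0.2 ratio 20.9
156 [278. 178.] [574.8  29.8 118.6] c [575.   29.8] ang 0.2 ratio 103.9
126 [277. 222.] [626.3  29.8  41. ] c [626.6  29.8] ang 0.2 ratio 7.3
340 [172. 266.] [632.7 -38.6 119.9] c [633.7 -39.3] ang -26.7 ratio 2.6
stack top 2156 [ 2.000e-03 -1.000e-03  8.959e+01]
```

The nut bar is at 0.2° and in line with the red lines. The stack is flat. Back to the ball to close the lever.

Emit:
{"method": "step_arm", "body": {"slide": [[-19, -36, 0], [-19.5, -36, 0], [0, 0, 25], [0, 0, 25], [0, 0, 20], [0, 0, 9], [0, 0, 0], [0, 0, 0], [0, 0, 0]], "twist": [0, 0, 0, 0, 0, 0, 0, 0, 0], "gripper": 55}}

```text
clock: 45.05
ee_pos: [644.6, -42.1, 93.5]
eef_rot: [-180.0, 0.1, -179.8]
force: [0.8, 0.8, 0.3]
finger_gap: 0.578
finger_force: 0.0
```

Emit:
{"method": "step_arm", "body": {"slide": [[0, 0, 0], [0, 0, 0], [0, 0, 0], [0, 0, 0], [0, 0, 0], [0, 0, 0]], "twist": [0, 0, 0, 0, 0, 0], "gripper": 15, "force": 20}}

```text
clock: 45.65
ee_pos: [644.1, -41.5, 92.3]
eef_rot: [180.0, 0.0, -179.8]
force: [-0.1, 4.9, 0.7]
finger_gap: 0.249
finger_force: 20.0
```

Emit:
{"method": "step_arm", "body": {"slide": [[6.7, 0, -4.9], [7.0, 0, -4.3], [7.3, 0, -3.8], [7.6, 0, -3.2], [7.8, 0, -2.7], [8.0, 0, -2.1], [8.1, 0, -1.6], [8.2, 0, -0.8], [8.3, 0, -0.2], [8.2, 0, 0.4], [8.2, 0, 1.0], [8.1, 0, 1.6]], "twist": [0, 0, 0, 0, 0, 0, 0, 0, 0, 0, 0, 0]}}

```text
clock: 46.85
ee_pos: [551.2, -41.8, 113.3]
eef_rot: [180.0, 0.1, -179.8]
force: [3.0, 8.4, 2.0]
finger_gap: 0.25
finger_force: 20.0
```

Emit:
{"method": "step_arm", "body": {"slide": [[7.9, 0, 2.2], [7.8, 0, 2.8], [7.5, 0, 3.4], [7.3, 0, 3.9], [6.9, 0, 4.5], [6.6, 0, 5.0], [6.2, 0, 5.5], [5.8, 0, 5.9], [5.3, 0, 6.3], [4.8, 0, 6.7], [4.3, 0, 7.0], [3.8, 0, 7.3]], "twist": [0, 0, 0, 0, 0, 0, 0, 0, 0, 0, 0, 0]}}

```text
clock: 48.05
ee_pos: [475.4, -41.9, 52.3]
eef_rot: [179.9, -0.1, -179.8]
force: [-1.8, 9.7, 5.0]
finger_gap: 0.253
finger_force: 20.0
```

Emit:
{"method": "step_arm", "body": {"slide": [[0, 0, 0], [0, 0, 0]], "twist": [0, 0]}}

```text
clock: 48.25
ee_pos: [475.1, -41.9, 51.8]
eef_rot: [179.9, -0.2, -179.8]
force: [-2.7, 9.1, -3.1]
finger_gap: 0.254
finger_force: 20.0
```

Emit:
{"method": "step_arm", "body": {"slide": [[-0.5, 0, 1], [-0.5, 0, 1], [0, 0, 0], [0, 0, 0]], "twist": [0, 0, 0, 0]}}

```text
clock: 48.65
ee_pos: [475.0, -41.8, 50.0]
eef_rot: [179.9, -0.3, -179.8]
force: [-8.9, 6.3, 4.6]
finger_gap: 0.249
finger_force: 20.0
```

Emit:
{"method": "step_arm", "body": {"slide": [[0, 0, 0], [0, 0, 0], [0, 0, 0], [0, 0, 0], [0, 0, -20], [0, 0, -40], [0, 0, -40], [-25, 18, -20], [-35, 18, 0], [-35, 18, 0], [-35, 17, 0], [0, 0, 0]], "twist": [0, 0, 0, 0, 0, 0, 0, 0, 0, 0, 0, 0], "gripper": 60}}

```text
clock: 49.85
ee_pos: [610.2, 30.4, 169.9]
eef_rot: [180.0, 0.1, -179.7]
force: [-1.4, 0.3, -0.0]
finger_gap: 0.631
finger_force: 0.0
```

Emit:
{"method": "step_arm", "body": {"slide": [[0, 0, 0], [0, 0, 0]], "twist": [0, 0]}}

```text
clock: 50.05
ee_pos: [606.4, 28.5, 170.1]
eef_rot: [180.0, -0.1, -179.8]
force: [0.7, 0.6, 0.1]
finger_gap: 0.632
finger_force: 0.0
```

```bash
python3 nut.py; ls pics | tail -3; ls -t pics | head -1 | xargs -I{} cp pics/{} pics/final.png
```

```text
50.05 [606.4  28.5 170.1] [ 1.800e+02 -1.000e-01 -1.798e+02]
n500
1154 [172.  19.] [479.4 -39.7  84.7] c [469.3 -51.4] ang 56.5 ratio 1.1
238 [279. 102.] [528.8  29.7  41.4] c [528.9  29.7] ang 0.3 ratio 22.3
156 [280. 175.] [575.2  29.7 114.2] c [574.7  29.7] ang 0.3 ratio 103.5
127 [279. 219.] [626.4  30.   39.1] c [626.2  30. ] ang -2.9 ratio 9.6
stack top 2172 [1.0000e-03 0.0000e+00 8.9612e+01]
w1.png
w2.png
w4.png
```

View pics/final.png

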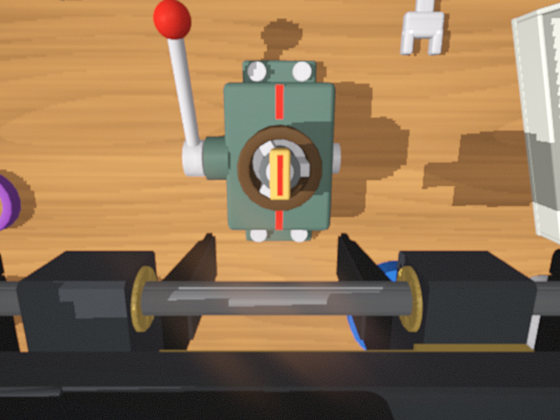

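The wrist view shows the lever closed with its ball at (172,19), the nut dropped to 114 mm and in line with both red lines at (280,175), and the rings stacked. One last check of the tray and table.

```bash
python3 - <<'E'
from rings import *
I=get_image('top'); rings(I); save('t9',I['img'])
p=np.array([bydepth(I,x,y) for y in range(190,250) for x in range(105,165)]); h=np.array([cv2.cvtColor(I['img'][y:y+1,x:x+1],cv2.COLOR_RGB2HSV)[0,0] for y in range(190,250) for x in range(105,165)])
k=(h[:,1]>110)&(np.abs(p[:,2]-18)<5); print('bright',k.sum(),p[k].mean(0).round(1),p[k][:,2].std().round(2))
E
```

```text
[358. 189.] 158 fit [ 619.3 -246.4] minc [ 619.4 -246.4] hsv [140. 154. 212.] z 14.1
[317. 286.] 348 fit [ 356.  -181.6] minc [ 362.2 -140.8] hsv [ 28. 255. 230.] z 14.6
[402. 295.] 132 fit [ 344.7 -349.3] minc [ 344.7 -349.2] hsv [ 89. 208. 226.] z 14.3
bright 192 [533.1 331.3  17.9] 2.24
```

View pics/t9.png

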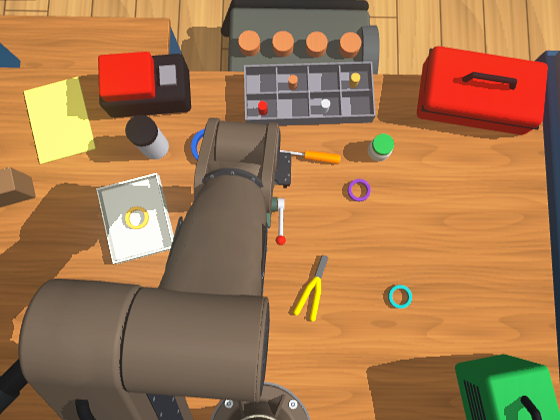

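The bright ring lies flat in the tray at (136,218). No dull ring is left on the table, the look-alikes and bystanders are in place, and the lever is closed.

```bash
python3 -c "
from plant import *
print(finish_job())"
```

```text
the job is handed in; nothing more can be done
None
```

The job is handed in: the bright ring is flat in the tray, the three dull rings are stacked flat on the seat, the nut is in line with the red lines to within about half a degree, and the lever is closed; the hand-in gave no verdict.

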